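# Clamp the claw tool in the engineer's vise

## Robot

A 7-joint arm with a two-finger parallel gripper is mounted at the origin on the work surface. World frame = base frame: x ahead of the robot, y to its left, z up, the work surface at z = 0. Lengths are in m, angles in degrees, forces in N, time in s.
With the tool pointing down it reaches from about 0.4 to 0.85 m from the base axis. Payload 4.5 kg.
Tool frame: the origin (TCP) lies at the very end of the fingers, on their centre line; the grasp point (between the pads) lies 19 mm behind it (robot.grasp_offset is the distance from the TCP to the grasp point, in m); z points along the fingers, y is the direction in which the jaws open and shut (so a half turn about z gives the same grasp; the last joint's range is limited). The gripper opens to 85 mm and grips with 20 to 120 N. Pads are 22 mm wide; open, the fingers measure 114 mm over their backs; the gripper's body (76 mm by 85 mm) begins 54 mm behind the grasp point. The pads swing forward as they close: fully open they stand 13 mm farther back than shut.
Start: joints at [71.78, 39.483, -11.15, 89.685, 9.013, 51.709, -12.324], TCP at [0.215, -0.587, 0.205] pointing down, gripper open.
Joint ranges: [-172.22, 172.22], [-26.19, 119.32], [-84.43, 86.54], [7.71, 146.69], [-57.33, 237.33], [2.42, 119.75], [-152.13, 152.13]. Speed limits (degrees/s): [147.25, 147.25, 180, 180, 180, 180, 180].

## Interface

Orientations are given as a 3x3 rotation matrix whose columns are the frame's x, y, z axes.
In Python, from bench import sensors, cams, robot, spotter gives the robot as it stands.
- The arm moves only by the shell command python3 -m handwheel 'ROWS' [FORCE]. ROWS is JSON, a list that holds one entry, the list of rows, each a list of 5 numbers: the shift along the tool's x, y, z in mm, then the turn about the tool's z in rad, then the finger opening in mm, from 0 to 85.4. A call has 1 to 8 rows; each row is the pose to reach, as a shift and turn from the pose measured when the call began, along the tool's axes at that moment; what a row does not reach only later rows make up. A row lasts 1/10 s, in which the tool goes at most 50 mm and 8.59 degrees, less where a joint would pass 70% of its speed; a pose out of reach is approached as far as the arm can. A call with a gripper value outside its range is refused whole. The fingers move at their own pace and stop on an object; FORCE is the grip in N (left out, the last holds). Time passes only in rows, so rows that repeat a pose let the fingers close. It gives the time, the measured TCP pose, the force and the opening at its end, in the units of the state.
- sensors.get_obs(): the state, without advancing time (a new reading comes with each control period).
- cams.camera(name): name is "scene" or "top" or "wrist"; returns a dict with "frame" (420x560x3 uint8, red, green, blue), "range_z" (420x560 float32, m along the optical axis (not along the pixel's ray), 0 where there is no reading), "intrinsics" (3x3 intrinsics, pixels), "position" and "rotation" of the camera in the world; the wrist camera has in their place "hand_eye" (4x4, takes a point from camera to tool coordinates, whose origin is the TCP and whose axes are the flange's). Camera axes: x right, y up, looking along -z (the intrinsics and any distortion apply to the point x, -y, -z); pixel columns grow to the right and rows downward; lengths in m; the calibration is good to about 2 mm. A picture is of the moment at which its call begins: read the wrist's pose just before it.
- robot.job_done(): hands the job in, once; it reports no verdict.
Trained networks look in the newest picture that a camera, given by its name, has taken for a name from the list of things; names that differ only in an ending like _2 or _b are one class to them, and where a whole thing is asked for, a point or a joint stands for the part that bears it (a point fixed in the world has none). Each returns a list of dicts, best first, with "confidence" (0 to 1); they miss things now and then, are a little off and sometimes report something else, mostly with a low value. They report only what shows in the picture. A call takes as long as a camera call. They do not tell look-alikes from the thing itself.
- spotter.silhouettes(thing, camera): "region" (420x560 bool, what is visible of it) and "pixel" ([row, column] in pixels, amid what is visible of it).
- spotter.tip_of(thing, camera): "pixel" ([row, column] in pixels: a listed point, or the origin of a listed thing).
The state is a dict: "time_s": time; "joints": joint angles; "qd": joint speeds; "joint_efforts": joint torques, N m; "eef_pos": TCP position; "tcp_rot": TCP orientation; "ft_force": force on the tool from outside, world axes, zero at the start; "moment": the same for the moment, N m; "width": finger opening in m.
Only numpy, scipy, OpenCV 4.12 (cv2) and the standard library are available. Lean on these libraries where they do the work, as an engineer would, in place of code of your own. Each camera call takes 0.05 s, during which the arm holds its last target. There are 200 camera calls.

## Task

Pick the steel claw tool (the toothed chisel) off the bench, lay it lengthwise between the open jaws of the vise, flat down on the wooden packing strip and about centred, so that the claw overhangs one side (either will do), and let go of it. Then turn the vise's T-handle clockwise, as you face it, until the bar goes distinctly stiff, a good twice as heavy as it ran, so that the tool is firmly clamped; do not heave on it past that, for overtightening crushes the fibre jaw liners. Leave the other things on the bench where they lie.

Things in the scene. Friction and masses are not known exactly. Their poses are not given: they have to be found in the camera images.
- claw_mid (a point): claw tool (loose): dark steel chisel 193 mm long, octagonal shank 16 mm across flats, one end a flat claw 28 wide, 8 thick with four teeth; 0.25-0.4 kg, balanced here. Point: middle of its length and thickness (8 mm over the bench). x axis along the tool towards the claw, z up. Shank from 98 mm behind the point to 50 in front, claw from there to 96 in front.
- rear_jaw (a point): vise, bolted down, handle towards the robot: middle of the top edge of the fixed rear jaw's face, 136 mm above the bench. x axis level, along the screw, from handle to jaws (away from the robot); y along the jaws, to the left as you face the handle; z up. Jaws 60 mm wide, brown fibre liners. The gap lies at negative x, 18 to 21 mm wide at the start.
- seat (a point): middle of the top of the fixed wooden packing strip (15 mm wide, 58 long) that lies in the gap against the rear jaw, its top 18 mm below the jaw tops; axes as rear_jaw. A tool lying on it has its centre 10 mm below the jaw tops. Beside the jaws (over 30 mm along y from here) the space is free down to the vise's round base, 30 mm above the bench.
- front_face (a point): middle of the top edge of the moving front jaw's face, opposite the rear jaw; axes as rear_jaw. The gap is their distance along x. It closes 2.4 mm per radian of clockwise handle turn. The front jaw's casting reaches 28 mm from this face towards the handle; the bar's plane lies 90 mm from it.
- front_jaw: the moving front jaw with slide, screw and handle. Turning: running free, a ball resists with 3 to 5 N along its arc; once the jaws bite, this grows steadily as the liners give: 9 N the tool is just held, 10 to 12 N firm, over 13 N the liners are crushed. The screw holds itself when let go. Origin on the bench under the rear jaw, axes as rear_jaw.
- bar_mid (a point): vise T-handle: middle of its steel bar (9 mm thick, fixed in the screw head), on the screw axis, 84 mm above the bench. It turns in the upright plane across the screw; to tighten, the upper end goes over the top and down on the right (-y). It moves away from the robot with the jaw, 2.4 mm per radian. It takes some 0.9 to 2 rad to touch the tool, not known beforehand.
- ball_up (a point): centre of the steel ball, 20 mm across, on the bar's upper end, 55 mm from bar_mid; at the start 1 to 1.4 rad left (+y) of upright. Take it with the fingers in the bar's plane, one on each side of the bar, pointing at the screw axis (tilted up to 45 degrees; tips some 8 mm past the ball's centre; not squeezed hard, which hides the feel), and carry it over: the trailing finger drives it. Pinched across it, it slips.
- ball_low (a point): the same ball on the other, lower end of the bar
- point: point chisel (loose): dark steel mason's punch, as long and thick as the claw tool but tapering to a point instead of a toothed claw; not needed; its origin lies on the bench under it
- mallet: dummy mallet (loose): short-handled round mallet lying on its side, steel head with two nylon faces 70 mm across, 96 mm over the faces, ash handle; not needed; its origin lies on the bench under it
- stone: rubbing stone (loose): green carborundum block 150 x 50 x 25 mm; not needed; its origin lies on the bench under it
- dividers: dividers (loose): brass, two legs in a narrow V with steel points, 175 mm long, lying flat; not needed; its origin lies on the bench under it
- file: flat file (loose): 150 mm blade with wooden handle; not needed; its origin lies on the bench under it
- brush: wire brush (loose): wooden back 210 mm long, bristles down; not needed; its origin lies on the bench under it
Mind the look-alikes: they are no part of the job. What is shaped like the part that bears rear_jaw but blue or pink is not meant.

How it is judged:
By the outcome, as a careful person would: the job done as asked, in the order asked, and still so for the second after the job is handed in, with the robot touching nothing.
It also fails if it takes over 64 s, if anything falls off the work surface, if the arm or the gripper's body presses on something with over 40 N, if the wrist force passes 120 N, or if a joint passes its speed limit or range.

## Working session

There is one attempt and no reset: what is moved stays moved. The work goes in short steps, Python scripts to look and compute and a shell command to move; the robot and the scene stay as the last step left them, time stands still between calls to the robot, and variables do not carry over. Pictures are saved under pics/ and viewed, about 8 in all and at most 12, crops included, and the job is handed in when it is done.

```bash
ls; mkdir -p pics; cat > h.py <<'E'
import numpy as np, cv2
from bench import sensors, cams, robot, spotter
def cam(n):
    o=sensors.get_obs(); c=cams.camera(n)
    if 'hand_eye' in c:
        R=np.array(o['tcp_rot']);p=np.array(o['eef_pos']);H=np.array(c['hand_eye'])
        c['rotation']=R@H[:3,:3]; c['position']=p+R@H[:3,3]
    return c
def ray(c,px):
    K=np.array(c['intrinsics']); r,q=px
    d=np.array([(q-K[0,2])/K[0,0],-(r-K[1,2])/K[1,1],-1.]); return np.array(c['rotation'])@d
def at_z(c,px,z):
    d=ray(c,px);p=np.array(c['position']); return p+d*(z-p[2])/d[2]
def depth(c,px,w=2):
    r,q=int(round(px[0])),int(round(px[1])); a=c['range_z'][max(r-w,0):r+w+1,max(q-w,0):q+w+1]; a=a[a>0]
    return np.array(c['position'])+ray(c,px)*np.median(a) if a.size else None
def proj(c,P):
    K=np.array(c['intrinsics']); v=np.array(c['rotation']).T@(np.array(P)-c['position']); return [K[1,1]*(-v[1]/-v[2])+K[1,2],K[0,0]*v[0]/-v[2]+K[0,2]]
def save(c,n): cv2.imwrite('pics/'+n,c['frame'][:,:,::-1])
E
python3 - <<'E'
from h import *
np.set_printoptions(precision=4,suppress=True)
o=sensors.get_obs();print(o['eef_pos'],o['tcp_rot'],o['width'],o['time_s'])
c={}
for n in ['scene','top']:
    c[n]=cam(n);save(c[n],n+'0.png');print(n,c[n]['position'],{k:v for k,v in c[n].items() if k not in('frame','range_z','position','rotation')})
    for t in ['claw_mid','rear_jaw','seat','front_face','bar_mid','ball_up','ball_low','point']:
        for d in spotter.tip_of(t,n)[:3]: print(t,d['pixel'],round(d['confidence'],2),depth(c[n],d['pixel']))
E
```

```text
pics
[ 0.2151 -0.586   0.2041] [[ 0.9387  0.3447 -0.0008]
 [ 0.3447 -0.9387  0.0018]
 [-0.0001 -0.0019 -1.    ]] 0.08568259211135215 0.0
scene [ 0.8487 -0.4989  1.05  ] {'intrinsics': array([[502.9999,   0.    , 286.7971],
       [  0.    , 502.9999, 201.9246],
       [  0.    ,   0.    ,   1.    ]])}
claw_mid [312.6, 211.3] 0.93 [ 0.513  -0.3057  0.0164]
claw_mid [260.3, 250.0] 0.3 [ 0.5039 -0.1626  0.018 ]
rear_jaw [204.9, 135.8] 0.87 [ 0.2583 -0.2396  0.1192]
rear_jaw [178.5, 356.3] 0.82 [0.604  0.1017 0.1192]
rear_jaw [78.1, 280.8] 0.62 [0.2968 0.2321 0.1399]
seat [184.2, 354.5] 0.98 [0.6091 0.086  0.1198]
seat [210.2, 136.8] 0.75 [ 0.2821 -0.2532  0.1395]
seat [83.6, 275.0] 0.73 [0.2846 0.2237 0.1204]
front_face [176.7, 353.2] 0.95 [0.5962 0.1007 0.1207]
front_face [76.3, 271.8] 0.64 [0.2727 0.2266 0.1362]
front_face [201.4, 127.8] 0.59 [ 0.2514 -0.2491  0.1396]
bar_mid [170.2, 313.9] 0.7 [0.5069 0.0776 0.0965]
bar_mid [87.6, 236.0] 0.67 [0.1945 0.1747 0.0915]
bar_mid [198.4, 106.6] 0.58 [ 0.1781 -0.2592  0.0943]
ball_up [177.5, 116.1] 0.97 [ 0.1645 -0.2118  0.1091]
ball_up [155
[... 703 characters left out ...]
 0.57 [0.6156 0.0916 0.1335]
seat [287.3, 182.8] 0.94 [0.2844 0.2213 0.1168]
seat [173.0, 227.4] 0.86 [0.6072 0.0868 0.1188]
seat [287.4, 347.0] 0.63 [ 0.2705 -0.2442  0.1211]
front_face [290.1, 351.2] 0.79 [ 0.2622 -0.2565  0.116 ]
front_face [288.5, 182.6] 0.6 [0.2809 0.2221 0.1161]
bar_mid [323.0, 352.1] 0.73 [ 0.1667 -0.2585  0.0931]
bar_mid [207.3, 233.0] 0.67 [0.5097 0.0751 0.0937]
bar_mid [318.6, 202.4] 0.5 [0.191  0.1717 0.0859]
ball_up [327.2, 182.5] 0.78 [0.1714 0.2255 0.1092]
ball_up [324.6, 335.0] 0.65 [ 0.1663 -0.2073  0.1118]
ball_low [310.3, 216.2] 0.65 [0.2119 0.133  0.0711]
ball_low [205.0, 248.4] 0.6 [0.5167 0.031  0.0742]
point [214.2, 312.5] 0.58 [ 0.4876 -0.1613  0.0139]
```

View pics/scene0.png

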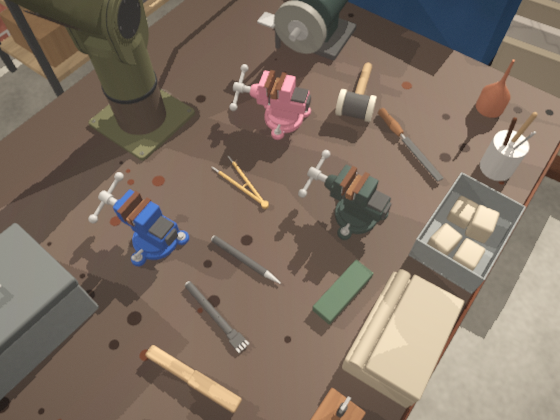

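View pics/top0.png

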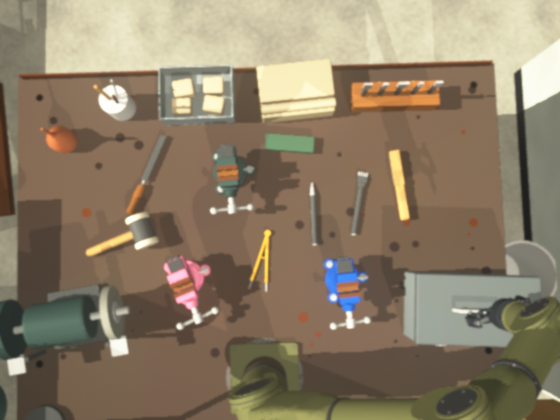

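Scene: the green vise is at about (row 195, col 345) in the scene picture, with pink and blue decoys. The claw tool is at (315, 215) and the point chisel at (260, 246). In the top view the claw tool is at (202, 360), with its claw towards +x.

```bash
python3 - <<'E'
from h import *
np.set_printoptions(precision=4,suppress=True)
for n in ['scene','top']:
    c=cam(n)
    for d in spotter.silhouettes('claw_mid',n)[:2]:
        ij=np.argwhere(d['region']); P=np.array([at_z(c,p,.012)[:2] for p in ij])
        (cx,cy),(w,h),a=cv2.minAreaRect(P.astype(np.float32)*1000)
        m=P.mean(0);u=np.linalg.svd(P-m)[2][0];u*=np.sign(u[0]);s=(P-m)@u
        print(n,round(d['confidence'],2),len(ij),'mean',m,'yaw',np.degrees(np.arctan2(u[1],u[0])),'mid',m+u*(s.max()+s.min())/2,s.max()-s.min(),(cx,cy,w,h))
        wd=[np.ptp(((P-m)@[-u[1],u[0]])[(s>k)&(s<k+.03)]) for k in np.arange(-.09,.08,.03)];print(wd)
E
```

```text
top 0.83 370 mean [ 0.5258 -0.3041] yaw -10.781655885084215 mid [ 0.5177 -0.3025] 0.1924604798539502 (517.9620361328125, -301.13140869140625, 27.76308822631836, 192.36602783203125)
[np.float64(0.016435358209248078), np.float64(0.016010048585822403), np.float64(0.015890238371462084), np.float64(0.015145738699731454), np.float64(0.025182072862943345), np.float64(0.027789420727263314)]
```

```bash
python3 -m handwheel '[[[42,-23,0,0.06,60],[84,-47,0,0.13,60],[126,-70,0,0.2,60],[168,-93,0,0.27,60],[211,-116,0,0.34,60],[253,-140,10,0.4,60],[295,-163,20,0.47,60],[337,-186,40,0.51,60]]]' 60
python3 -m handwheel '[[[0,0,0,0,60],[0,0,0,0,60]]]'
cat >> h.py <<'E'
np.set_printoptions(precision=4,suppress=True)
def obs():
    o=sensors.get_obs();R=np.array(o['tcp_rot']);print('t',o['time_s'],'p',np.array(o['eef_pos']),'yaw',np.degrees(np.arctan2(R[1,0],R[0,0])),'z',R[:,2],'F',np.array(o['ft_force']),'w',o['width']);return o
def shift(P,yaw=None):
    o=sensors.get_obs();R=np.array(o['tcp_rot']);d=R.T@(np.array(P)-o['eef_pos'])*1000
    t=0 if yaw is None else -(np.radians(yaw)-np.arctan2(R[1,0],R[0,0])); t=(t+np.pi)%(2*np.pi)-np.pi
    print('shift',d.round(1),'turn',round(t,4),'q',np.array(o['joints']))
E
python3 - <<'E'
from h import *
obs();c=cam('wrist');save(c,'w1.png')
for d in spotter.silhouettes('claw_mid','wrist')[:2]:
    ij=np.argwhere(d['region'])[::5]; P=np.array([at_z(c,p,.012)[:2] for p in ij])
    m=P.mean(0);u=np.linalg.svd(P-m,full_matrices=False)[2][0];u*=np.sign(u[0]);s=(P-m)@u
    print(round(d['confidence'],2),len(ij),m,np.degrees(np.arctan2(u[1],u[0])),m+u*(s.max()+s.min())/2,s.max()-s.min())
    q=P[s<s.min()+.13]; mq=q.mean(0);u=np.linalg.svd(q-mq,full_matrices=False)[2][0];u*=np.sign(u[0]); print('shank',mq,np.degrees(np.arctan2(u[1],u[0])),mq+.05*u)
    print(d['pixel'],ij.min(0),ij.max(0))
E
```

```text
time_s: 1.9
eef_pos: [0.4689, -0.2961, 0.1664]
tcp_rot: [[0.987, -0.159, 0.003], [-0.159, -0.987, -0.002], [0.003, 0.001, -1.0]]
ft_force: [0.9, -0.0, 0.3]
width: 0.0599
time_s: 2.1
eef_pos: [0.4699, -0.2944, 0.1661]
tcp_rot: [[0.988, -0.155, 0.003], [-0.155, -0.988, -0.001], [0.003, 0.001, -1.0]]
ft_force: [-0.7, -0.9, 0.2]
width: 0.06
t 2.1 p [ 0.4699 -0.2944  0.1661] yaw -8.92778510224248 z [ 0.0029 -0.001  -1.    ] F [-0.7305 -0.8643  0.1888] w 0.059987671713571514
0.91 774 [ 0.5327 -0.3069] -10.59388102885049 [ 0.5156 -0.3037] 0.19400950680663476
shank [ 0.4887 -0.2986] -10.150546353333835 [ 0.5379 -0.3074]
[112.0, 280.5] [ 23 268] [230 299]
```

View pics/w1.png

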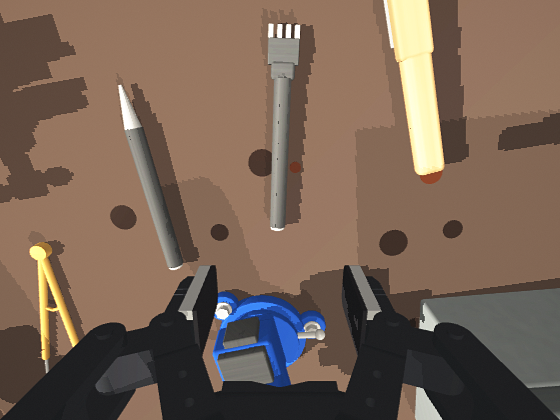

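```bash
python3 -m handwheel '[[[-3,1,45,0.02,40],[-3,1,90,0.02,40],[-3,1,130,0.02,40],[-3,1,150,0.02,40],[-3,1,158,0.02,40],[-3,1,161,0.02,40],[-3,1,161,0.02,40]]]'
python3 -m handwheel '[[[0,0,0,0,14],[0,0,0,0,10],[0,0,0,0,5],[0,0,0,0,5],[0,0,0,0,5]]]' 80; python3 -c "
from h import *;obs()"
```

```text
time_s: 2.9
eef_pos: [0.4655, -0.3, 0.0066]
tcp_rot: [[0.983, -0.182, 0.004], [-0.182, -0.983, -0.004], [0.005, 0.003, -1.0]]
ft_force: [-0.5, 0.6, -0.0]
width: 0.0401
time_s: 3.4
eef_pos: [0.4656, -0.3, 0.0068]
tcp_rot: [[0.983, -0.182, 0.004], [-0.182, -0.983, -0.004], [0.005, 0.003, -1.0]]
ft_force: [0.5, 0.1, 0.1]
width: 0.0052
t 3.4 p [ 0.4656 -0.3     0.0068] yaw -10.485987348820649 z [ 0.0043 -0.0043 -1.    ] F [0.4767 0.1421 0.0681] w 0.005174233114139713
```

```bash
python3 - <<'E'
from h import *
c=cam('wrist');w=c['frame'].copy()
s=cam('scene'); print(proj(s,sensors.get_obs()['eef_pos']))
f=s['frame'][220:400,120:300]; f=cv2.resize(f,None,fx=2.3,fy=2.3)
h=cv2.resize(w,(0,0),fx=.69,fy=.69)
H=max(f.shape[0],h.shape[0]);o=np.zeros((H,f.shape[1]+h.shape[1],3),np.uint8);o[:f.shape[0],:f.shape[1]]=f;o[:h.shape[0],f.shape[1]:]=h
print(o.shape);cv2.imwrite('pics/m3.png',o[:,:,::-1])
E
```

```text
[np.float64(299.4630107166288), np.float64(196.99847469259282)]
(414, 800, 3)
```

View pics/m3.png

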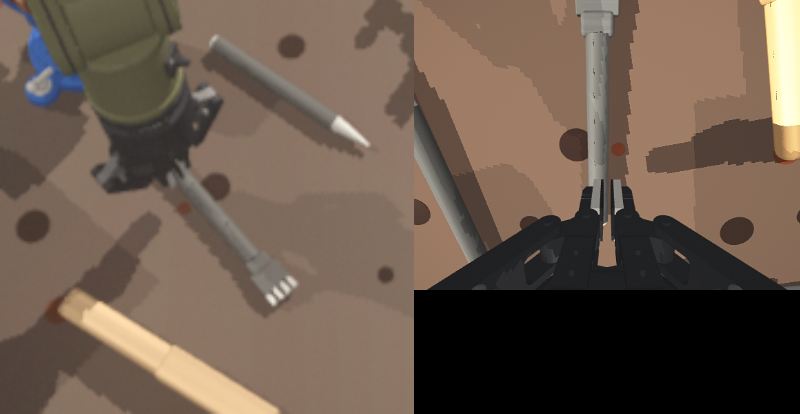

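```bash
python3 - <<'E'
from h import *
o=obs();c=cam('wrist')
R=np.array(o['tcp_rot']);p=np.array(o['eef_pos'])
print('tcp px',proj(c,p),'cam in tool',R.T@(c['position']-p))
for r in (60,120,180,230,250,260):
    row=[]
    for q in range(235,320,6):
        P=depth(c,(r,q),0); row.append((q,*(R.T@(P-p)*1000).round(0)) if P is not None else None)
    print(r,[ (int(a[0]),int(a[2]),int(-a[3])) if a else None for a in row])
for d in spotter.silhouettes('claw_mid','wrist')[:1]:
    ij=np.argwhere(d['region'])[::5]; P=np.array([at_z(c,q,.012)[:2] for q in ij])
    m=P.mean(0);u=np.linalg.svd(P-m,full_matrices=False)[2][0];s=(P-m)@u
    print(d['confidence'],ij.min(0),ij.max(0),m,np.degrees(np.arctan2(u[1],u[0])),s.max()-s.min())
t=cam('top')
for d in spotter.tip_of('claw_mid','top')[:2]: print(d,depth(t,d['pixel']))
E
```

```text
t 3.5 p [ 0.4655 -0.3     0.0066] yaw -10.49278510206191 z [ 0.004  -0.0043 -1.    ] F [0.0645 1.1533 0.0318] w 0.004990959310562832
tcp px [np.float64(250.98855805674233), np.float64(277.54048066567225)] cam in tool [ 0.0824  0.0012 -0.1683]
60 [(235, -21, -7), (241, -18, -7), (247, -15, -8), (253, -11, 6), (259, -8, 9), (265, -5, 7), (271, -3, 8), (277, 0, 6), (283, 3, 4), (289, 6, -8), (295, 9, -8), (301, 12, -9), (307, 14, -7), (313, 18, -8), (319, 20, -8)]
120 [(235, -22, -9), (241, -19, -8), (247, -16, -7), (253, -12, 5), (259, -8, 9), (265, -6, 7), (271, -3, 8), (277, 0, 6), (283, 3, -7), (289, 6, -7), (295, 9, -7), (301, 12, -8), (307, 15, -7), (313, 18, -7), (319, 22, -8)]
180 [(235, -23, -7), (241, -20, -7), (247, -17, -8), (253, -12, 4), (259, -9, 7), (265, -6, 8), (271, -3, 9), (277, 0, 6), (283, 3, -7), (289, 6, -7), (295, 10, -8), (301, 13, -7), (307, 16, -7), (313, 19, -7), (319, 23, -8)]
230 [(235, -24, -7), (241, -21, -8), (247, -18, -7), (253, -13, 5), (259, -10, 7), (265, -7, 9), (271, -3, 8), (277, 0, 6), (283, 3, -8), (289, 7, -7), (295, 10, -7), (301, 13, -6), (307, 17, -8), (313, 20, -7), (319, 24, -6)]
250 [(235, -25, -8), (241, -21, -6), (247, -18, -7), (253, -13, 5), (259, -10, 8), (265, -7, 8), (271, -3, 8), (277, 0, 5), (283, 3, -7), (289, 7, -8), (295, 10, -8), (301, 14, -7), (307, 17, -7), (313, 21, -7), (319, 24, -8)]
260 [(235, -25, -7), (241, -22, -7), (247, -18, -9), (253, -14, 4), (259, -10, 8), (265, -6, 29), (271, -3, 31), (277, 0, 6), (283, 3, -7), (289, 6, 30), (295, 8, 29), (301, 14, -8), (307, 18, -8), (313, 21, -8), (319, 25, -8)]
0.74 [  0 234] [325 297] [ 0.5334 -0.3071] 169.6962264595681 0.16808663484767816
{'pixel': [202.9, 358.6], 'confidence': 0.52} [ 0.518  -0.3035  0.014 ]
```

```bash
python3 - <<'E'
from h import *
print(robot.grasp_offset,[a for a in dir(robot) if a[0]!='_'])
o=sensors.get_obs();c=cam('wrist');print(c['hand_eye'])
R=np.array(o['tcp_rot']);p=np.array(o['eef_pos'])
for r in range(256,300,4):
    print(r,[(q,*(R.T@(P-p)*1000).round(0).astype(int)) for q in (265,268,271,274,289,292) if (P:=depth(c,(r,q),0)) is not None])
E
```

```text
0.0187 ['PlanningError', 'grasp_offset', 'job_done']
[[ 0.0001  0.9461  0.3238  0.0824]
 [ 1.     -0.0003  0.0008  0.0012]
 [ 0.0008  0.3238 -0.9461 -0.1683]
 [ 0.      0.      0.      1.    ]]
256 [(265, np.int64(1), np.int64(-7), np.int64(-9)), (268, np.int64(2), np.int64(-5), np.int64(-11)), (271, np.int64(1), np.int64(-3), np.int64(-8)), (274, np.int64(1), np.int64(-2), np.int64(-8)), (289, np.int64(-7), np.int64(7), np.int64(7)), (292, np.int64(-7), np.int64(9), np.int64(7))]
260 [(265, np.int64(10), np.int64(-6), np.int64(-31)), (268, np.int64(10), np.int64(-4), np.int64(-30)), (271, np.int64(10), np.int64(-3), np.int64(-29)), (274, np.int64(10), np.int64(-1), np.int64(-30)), (289, np.int64(10), np.int64(6), np.int64(-30)), (292, np.int64(10), np.int64(7), np.int64(-31))]
264 [(265, np.int64(10), np.int64(-6), np.int64(-34)), (268, np.int64(10), np.int64(-4), np.int64(-34)), (271, np.int64(10), np.int64(-3), np.int64(-33)), (274, np.int64(10), np.int64(-1), np.int64(-34)), (289, np.int64(10), np.int64(5), np.int64(-34)), (292, np.int64(10), np.int64(7), np.int64(-34))]
268 [(26
[... 1704 characters left out ...]
(289, np.int64(10), np.int64(5), np.int64(-54)), (292, np.int64(9), np.int64(6), np.int64(-53))]
292 [(265, np.int64(10), np.int64(-5), np.int64(-57)), (268, np.int64(10), np.int64(-3), np.int64(-56)), (271, np.int64(9), np.int64(-2), np.int64(-56)), (274, np.int64(-2), np.int64(-1), np.int64(-39)), (289, np.int64(9), np.int64(5), np.int64(-55)), (292, np.int64(10), np.int64(6), np.int64(-56))]
296 [(265, np.int64(10), np.int64(-4), np.int64(-59)), (268, np.int64(10), np.int64(-3), np.int64(-59)), (271, np.int64(10), np.int64(-2), np.int64(-59)), (274, np.int64(-3), np.int64(-1), np.int64(-40)), (289, np.int64(10), np.int64(5), np.int64(-59)), (292, np.int64(10), np.int64(6), np.int64(-59))]
```

```bash
python3 -m handwheel '[[[0,-4,0,0,40],[0,-7.5,0,0,40],[0,-7.5,8,0,40],[0,-7.5,16,0,40],[0,-7.5,16,0,40]]]'
cat >> h.py <<'E'
def fing():
    o=obs();c=cam('wrist');R=np.array(o['tcp_rot']);p=np.array(o['eef_pos'])
    K=np.array(c['intrinsics']);Z=c['range_z'];rr,qq=np.mgrid[0:420,0:560]
    d=np.stack([(qq-K[0,2])/K[0,0],-(rr-K[1,2])/K[1,1],-np.ones_like(Z)],-1)*Z[...,None]
    T=(d@np.array(c['rotation']).T+c['position']-p)@R*1000
    return o,c,T
E
python3 - <<'E'
from h import *
o,c,T=fing()
m=(T[...,0]>5)&(T[...,0]<14)&(abs(T[...,1])<50)&(T[...,2]<-19+0)&(c['range_z']>0)
for s in (-1,1):
    Q=T[m&(np.sign(T[...,1])==s)]; tip=Q[:,2].max(); e=Q[Q[:,2]>tip-8]; print(s,'tip z',np.percentile(Q[:,2],99),'y range',np.percentile(e[:,1],[2,98]))
k=(T[...,0]>25)&(T[...,0]<60)&(abs(T[...,1])<25)
z=T[k]; f=z[:,2]<np.percentile(z[:,2],98)-8
print('floor z',np.median(z[~f][:,2]),'shank y',np.percentile(z[f][:,1],[3,50,97]),'top z',np.percentile(z[f][:,2],10))
E
```

```text
time_s: 4.25
eef_pos: [0.466, -0.2922, -0.0109]
tcp_rot: [[0.983, -0.182, 0.002], [-0.182, -0.983, -0.003], [0.002, 0.003, -1.0]]
ft_force: [-0.0, -0.3, 0.1]
width: 0.0401
t 4.25 p [ 0.466  -0.2922 -0.0109] yaw -10.491303059626247 z [ 0.0018 -0.0031 -1.    ] F [-0.0115 -0.2675  0.0658] w 0.04014138845812246
-1 tip z -23.81745846756299 y range [-6.0971 -0.0765]
1 tip z -23.812234632809822 y range [0.396  9.7771]
floor z -10.110901852348404 shank y [-5.3244  2.2043  9.5892] top z -26.539868729145144
```

```bash
python3 - <<'E'
from h import *
o,c,T=fing()
m=(T[...,0]>5)&(T[...,0]<14)&(abs(T[...,1])<50)&(abs(T[...,1])>13)&(T[...,2]<-17)&(c['range_z']>0)
for s in (-1,1):
    Q=T[m&(np.sign(T[...,1])==s)];print(s,len(Q),'tip z',np.percentile(Q[:,2],[90,99,100]));e=Q[(Q[:,2]<-40)&(Q[:,2]>-50)]; print('y',np.percentile(e[:,1],[2,98]))
E
```

```text
t 4.3 p [ 0.4662 -0.2924 -0.0104] yaw -10.49781375699441 z [ 0.0023 -0.0035 -1.    ] F [ 0.0757 -0.8572  0.0755] w 0.03990582879199382
-1 6882 tip z [-51.4661 -34.4044 -26.8434]
y [-32.1279 -18.8029]
1 6065 tip z [-49.3789 -34.0478 -30.1198]
y [21.0339 34.5352]
```

```bash
python3 -m handwheel '[[[0,1,5,0,40],[0,1,10,0,40],[0,1,14,0,40],[0,1,14,0,40]]]'
python3 -m handwheel '[[[0,0,0,0,25],[0,0,0,0,15],[0,0,0,0,12],[0,0,0,0,8],[0,0,0,0,8]]]' 80
```

```text
time_s: 4.75
eef_pos: [0.466, -0.2934, -0.0247]
tcp_rot: [[0.983, -0.182, 0.002], [-0.182, -0.983, -0.003], [0.003, 0.003, -1.0]]
ft_force: [-0.2, 1.0, 0.4]
width: 0.0397
time_s: 5.25
eef_pos: [0.4659, -0.2934, -0.0244]
tcp_rot: [[0.983, -0.182, 0.002], [-0.182, -0.983, -0.003], [0.003, 0.003, -1.0]]
ft_force: [-1.0, 0.7, 3.4]
width: 0.013
```

```bash
python3 -m handwheel '[[[0,0,0,0,35],[0,0,0,0,40],[0,0,4,0,40],[0,0,8,0,40],[0,0,8,0,40]]]'
python3 -m handwheel '[[[0,0,0,0,20],[0,0,0,0,10],[0,0,0,0,8],[0,0,0,0,8]]]' 80
```

```text
time_s: 5.75
eef_pos: [0.4664, -0.2937, -0.028]
tcp_rot: [[0.983, -0.183, 0.004], [-0.183, -0.983, -0.004], [0.005, 0.004, -1.0]]
ft_force: [-5.4, 4.0, 45.1]
width: 0.04
time_s: 6.15
eef_pos: [0.4676, -0.294, -0.0259]
tcp_rot: [[0.983, -0.183, 0.007], [-0.183, -0.983, -0.005], [0.007, 0.004, -1.0]]
ft_force: [-2.1, 3.1, 24.7]
width: 0.0134
```

```bash
python3 -m handwheel '[[[0,0,-5,0,8],[0,0,-15,0,8],[0,0,-40,0,8],[0,0,-80,0,8],[0,0,-120,0,8],[0,0,-160,0,8],[0,0,-190,0,8],[0,0,-190,0,8]]]' 90
python3 - <<'E'
from h import *
o,c,T=fing();save(c,'w4.png')
print(o['moment'])
k=(T[...,0]>20)&(T[...,0]<110)&(abs(T[...,1])<30)&(abs(T[...,2])<80)
z=T[k];print(len(z))
for a in range(20,150,10):
    b=z[(z[:,0]>a)&(z[:,0]<a+10)]
    if len(b)>5: print(a,np.percentile(b[:,1],[2,50,98]),np.percentile(b[:,2],[5,50,95]))
E
```

```text
time_s: 6.95
eef_pos: [0.4683, -0.2945, 0.1677]
tcp_rot: [[0.983, -0.183, 0.013], [-0.183, -0.983, -0.009], [0.014, 0.007, -1.0]]
ft_force: [0.9, -0.9, -4.2]
width: 0.013
t 6.95 p [ 0.4683 -0.2945  0.1677] yaw -10.540981950798939 z [ 0.0128 -0.0091 -0.9999] F [ 0.8942 -0.9077 -4.2013] w 0.013032106178953116
[-0.0233  0.1332  0.081 ]
9802
20 [-6.4863  0.9088  8.7359] [-41.0399 -39.4622 -36.0228]
30 [-6.7823  0.9116  8.6588] [-40.6941 -39.2031 -35.493 ]
40 [-6.5915  0.9157  8.8417] [-40.3898 -38.8897 -35.4249]
50 [-6.5216  0.9156  8.691 ] [-40.1844 -38.5376 -34.9325]
60 [-6.6684  1.3039  8.9118] [-39.9115 -38.1976 -34.6863]
70 [-6.5277  0.921   8.6959] [-39.6925 -38.0786 -34.5013]
80 [-6.6934  0.9249  8.9147] [-39.5003 -37.7385 -34.0991]
90 [-6.5447  0.9275  8.7249] [-39.1939 -37.4766 -33.9059]
100 [-9.2184  1.2797 11.4027] [-38.1656 -35.3912 -33.5223]
```

View pics/w4.png

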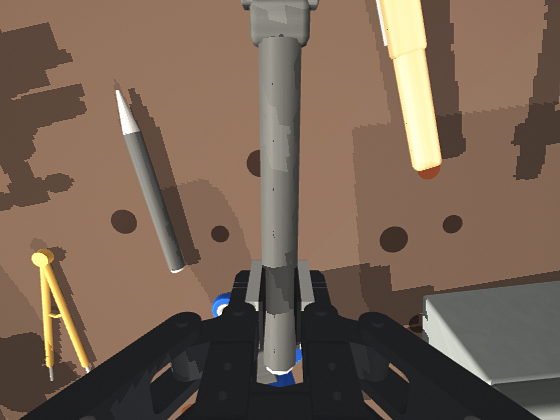

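```bash
cat >> h.py <<'E'
def cloud(c):
    K=np.array(c['intrinsics']);Z=c['range_z'];rr,qq=np.mgrid[0:420,0:560]
    d=np.stack([(qq-K[0,2])/K[0,0],-(rr-K[1,2])/K[1,1],-np.ones_like(Z)],-1)*Z[...,None]
    return d@np.array(c['rotation']).T+c['position']
E
python3 - <<'E'
from h import *
print(np.array(sensors.get_obs()['joints']))
for n in ['scene','top']:
    c=cam(n);P=cloud(c);hsv=cv2.cvtColor(c['frame'],cv2.COLOR_RGB2HSV)
    near=(abs(P[...,0]-.6)<.08)&(abs(P[...,1]-.09)<.07)
    br=near&(hsv[...,0]<18)&(hsv[...,1]>110)&(P[...,2]>.128)&(P[...,2]<.145)
    r=P[br];print(n,len(r),r.mean(0),cv2.minAreaRect((r[:,:2]*1000).astype(np.float32)))
    w=near&(hsv[...,1]<60)&(hsv[...,2]>110)&(P[...,2]>.04)
    print(hsv[br].mean(0))
    for t in ['ball_up','ball_low','bar_mid','front_face','rear_jaw','seat']:
        for d in spotter.tip_of(t,n)[:4]:
            z={'ball_up':.105,'ball_low':.063,'bar_mid':.084,'seat':.118}.get(t,.136)
            q=at_z(c,d['pixel'],z)
            if abs(q[0]-.56)<.1 and abs(q[1]-.09)<.1: print(t,round(d['confidence'],2),q,depth(c,d['pixel'],0))
E
```

```text
[ 27.0267  36.6202   0.4284 105.9905  -0.2327  36.7566 -72.9725]
scene 235 [0.6072 0.0829 0.1392] ((607.1832885742188, 83.5887451171875), (40.644126892089844, 59.62872314453125), 5.799097061157227)
[ 10.8    118.2255 141.4043]
ball_up 0.76 [0.5095 0.1205 0.105 ] [0.5082 0.1229 0.1013]
ball_low 0.95 [0.5046 0.0341 0.063 ] [0.5105 0.0249 0.08  ]
ball_low 0.62 [0.5873 0.1358 0.063 ] [0.6016 0.1008 0.1173]
bar_mid 0.77 [0.5023 0.0829 0.084 ] [0.508  0.0733 0.1   ]
front_face 0.84 [0.5958 0.0914 0.136 ] [0.5949 0.0936 0.1326]
rear_jaw 0.71 [0.6171 0.0917 0.136 ] [0.6182 0.089  0.1402]
seat 0.75 [0.6105 0.0929 0.118 ] [0.6163 0.0786 0.1404]
seat 0.54 [0.5271 0.0065 0.118 ] [0.5139 0.0273 0.0796]
top 157 [0.6063 0.0862 0.1373] ((605.9652099609375, 84.88471221923828), (40.4803466796875, 57.948036193847656), 2.946631669998169)
[ 12.0828 140.6752 146.1656]
ball_up 0.59 [0.4992 0.1322 0.105 ] [0.4987 0.1314 0.1126]
ball_low 0.67 [0.5172 0.0277 0.063 ] [0.5158 0.0269 0.0803]
bar_mid 0.6 [0.5207 0.0829 0.084 ] [0.5204 0.0826 0.0877]
front_face 0.98 [0.5918 0.0828 0.136 ] [0.5909 0.0823 0.1423]
rear_jaw 0.72 [0.6199 0.0845 0.136 ] [0.62   0.0845 0.1358]
seat 0.66 [0.6043 0.0841 0.118 ] [0.6044 0.0841 0.1175]
```

```bash
python3 -m handwheel '[[[9,-40,0,-0.14,8],[18,-80,0,-0.28,8],[27,-120,0,-0.42,8],[36,-160,0,-0.56,8],[45,-200,0,-0.7,8],[54,-240,0,-0.84,8],[63,-280,0,-0.98,8],[70,-310,0,-1.12,8]]]'
python3 -c "
from h import *;obs();shift([.6094,.0346,.16],94.5)"
```

```text
time_s: 8.5
eef_pos: [0.5928, 0.0026, 0.1636]
tcp_rot: [[0.586, 0.81, 0.008], [0.81, -0.586, -0.004], [0.001, 0.009, -1.0]]
ft_force: [0.2, -0.2, -3.4]
width: 0.0131
t 8.5 p [0.5928 0.0026 0.1636] yaw 54.12676412098265 z [ 0.0078 -0.0039 -1.    ] F [ 0.2011 -0.1788 -3.3543] w 0.013068691063634173
shift [35.7 -5.4  3.6] turn -0.7046 q [  3.895   40.0825 -15.139   98.2673  14.647   43.1676 -54.3946]
```

```bash
python3 -m handwheel '[[[7,-1,1,-0.14,8],[14,-2,2,-0.28,8],[21,-3,3,-0.42,8],[30,-4,3,-0.56,8],[36,-5,3,-0.7,8],[36,-5,3,-0.7,8],[36,-5,3,-0.7,8]]]'
python3 - <<'E'
from h import *
o,c,T=fing();save(c,'w5.png')
hsv=cv2.cvtColor(c['frame'],cv2.COLOR_RGB2HSV);P=cloud(c)
br=(hsv[...,0]<18)&(hsv[...,1]>110)&(abs(P[...,2]-.137)<.006)
r=T[br];print(br.sum(),'liner tool mm',r.mean(0),cv2.minAreaRect(r[:,:2].astype(np.float32)), 'world',P[br].mean(0))
for s in (-1,1):
    a=r[np.sign(r[:,1]-1)==s]
    if len(a)>20: print(s,len(a),np.percentile(a,[2,50,98],axis=0)); print(cv2.minAreaRect(a[:,:2].astype(np.float32)))
k=(T[...,0]>20)&(T[...,0]<110)&(abs(T[...,1])<20)&(abs(T[...,2]+36)<9)
z=T[k]
for a in range(20,110,20):
    b=z[(z[:,0]>a)&(z[:,0]<a+10)]
    if len(b)>5: print(a,np.percentile(b[:,1],[2,50,98]),np.percentile(b[:,2],[5,50,95]))
E
```

```text
time_s: 9.2
eef_pos: [0.6098, 0.034, 0.1604]
tcp_rot: [[-0.07, 0.998, 0.008], [0.998, 0.07, -0.004], [-0.005, 0.007, -1.0]]
ft_force: [-0.6, 0.7, -3.9]
width: 0.013
t 9.2 p [0.6098 0.034  0.1604] yaw 94.01326938218614 z [ 0.0076 -0.0044 -1.    ] F [-0.551   0.6525 -3.9103] w 0.013047131124490092
3581 liner tool mm [53.646  -1.9949 22.9078] ((52.041893005371094, -1.9303302764892578), (43.776329040527344, 59.76959228515625), 89.56612396240234) world [0.6042 0.0872 0.1372]
-1 1832 [[ 23.491  -23.1302  21.4786]
 [ 54.4658 -18.1459  22.8009]
 [ 80.7869 -13.1996  24.0639]]
((51.92228698730469, -18.327085494995117), (10.943315505981445, 59.778507232666016), 89.6848373413086)
1 1749 [[24.0061 10.2007 21.699 ]
 [54.3313 14.9188 23.0114]
 [81.3053 19.7107 24.3967]]
((52.199161529541016, 14.953123092651367), (10.069488525390625, 59.33970642089844), 89.66270446777344)
20 [-8.9881 -1.5027  6.3494] [-40.9099 -39.4581 -35.7413]
40 [-9.032  -1.4963  6.4022] [-40.5538 -38.9068 -35.4534]
60 [-9.0759 -1.4921  6.1698] [-39.9937 -38.4506 -34.8492]
80 [-9.0965 -1.4869  6.1684] [-39.5522 -37.8358 -34.4353]
100 [-11.6823  -1.4824   8.7792] [-38.3854 -35.6322 -33.5022]
```

View pics/w5.png

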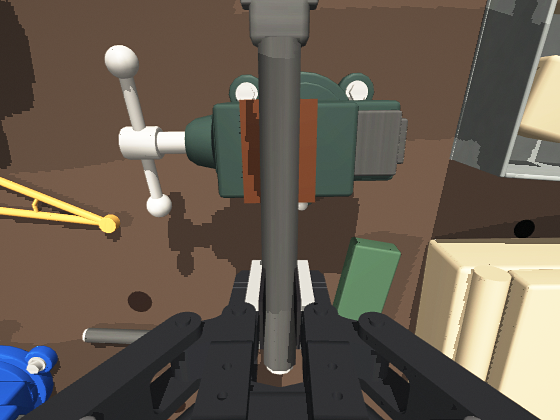

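```bash
python3 -m handwheel '[[[2,0,20,0,8],[2,0,35,0,8],[2,0,42,0,8],[2,0,42,0,8]]]'
cat >> h.py <<'E'
def align():
    o,c,T=fing();hsv=cv2.cvtColor(c['frame'],cv2.COLOR_RGB2HSV);P=cloud(c)
    br=(hsv[...,0]<18)&(hsv[...,1]>110)&(abs(P[...,2]-.137)<.006); r=T[br]
    for s in (-1,1):
        a=r[np.sign(r[:,1])==s]
        if len(a)>20: print(s,len(a),cv2.minAreaRect(a[:,:2].astype(np.float32)),'z',np.median(a[:,2]))
    z=T[(T[...,0]>18)&(T[...,0]<110)&(abs(T[...,1])<20)&(abs(T[...,2]+37)<9)]
    for a in range(20,110,20):
        b=z[(z[:,0]>a)&(z[:,0]<a+10)]
        if len(b)>5: print(a,np.percentile(b[:,1],[2,50,98]),np.percentile(b[:,2],[5,50,95]))
    return o,c,T
E
python3 - <<'E'
from h import *
align()
E
```

```text
time_s: 9.65
eef_pos: [0.6091, 0.0347, 0.1176]
tcp_rot: [[-0.069, 0.998, 0.006], [0.998, 0.069, -0.006], [-0.006, 0.005, -1.0]]
ft_force: [-0.8, 0.3, -3.9]
width: 0.013
t 9.65 p [0.6091 0.0347 0.1176] yaw 93.93584546485438 z [ 0.0056 -0.0059 -1.    ] F [-0.8366  0.3306 -3.8539] w 0.013027107622151264
-1 3417 ((50.65105438232422, -16.770545959472656), (12.667290687561035, 60.22879409790039), 89.9793472290039) z -20.08613044568082
1 3470 ((51.00100326538086, 14.717215538024902), (12.112817764282227, 59.784969329833984), 89.2815933227539) z -19.885998122422453
20 [-8.9426 -1.2894  6.3778] [-41.0132 -39.4565 -36.0082]
40 [-8.9749 -1.2923  6.4369] [-40.4238 -38.9079 -35.453 ]
60 [-9.0719 -1.4887  6.4658] [-40.0592 -38.4636 -34.8041]
80 [-9.0841 -1.4828  6.2771] [-39.6274 -37.8928 -34.335 ]
100 [-11.5862  -1.4784   8.9687] [-38.4642 -35.6878 -33.6592]
```

```bash
python3 -m handwheel '[[[0,0.5,6,0,8],[0,0.5,12,0,8],[0,0.5,16,0,8],[0,0.5,18,0,8],[0,0.5,18,0,8]]]'; python3 -m handwheel '[[[0,0,2,0,8],[0,0,4,0,8],[0,0,4,0,8]]]'
```

```text
time_s: 10.2
eef_pos: [0.6101, 0.0349, 0.1]
tcp_rot: [[-0.069, 0.998, 0.006], [0.998, 0.069, -0.006], [-0.006, 0.006, -1.0]]
ft_force: [-1.2, 0.8, -3.7]
width: 0.0128
time_s: 10.5
eef_pos: [0.6099, 0.0349, 0.0957]
tcp_rot: [[-0.069, 0.998, 0.006], [0.998, 0.069, -0.006], [-0.006, 0.005, -1.0]]
ft_force: [-0.7, 0.3, -3.8]
width: 0.013
```

```bash
python3 -m handwheel '[[[0,0,1,0,8],[0,0,2,0,8],[0,0,2,0,8]]]'; python3 - <<'E'
from h import *
align()
E
```

```text
time_s: 10.8
eef_pos: [0.6101, 0.0348, 0.0938]
tcp_rot: [[-0.069, 0.998, 0.006], [0.998, 0.069, -0.006], [-0.006, 0.006, -1.0]]
ft_force: [-1.4, -0.2, -2.5]
width: 0.0132
t 10.8 p [0.6101 0.0348 0.0938] yaw 93.94392814469207 z [ 0.0062 -0.0056 -1.    ] F [-1.4197 -0.1513 -2.5202] w 0.013192901607459208
-1 4777 ((50.29741668701172, -17.540424346923828), (12.573773384094238, 60.35551071166992), 89.6026382446289) z -43.79640509804593
1 4767 ((50.65834426879883, 13.84000015258789), (12.258630752563477, 60.359222412109375), 89.39349365234375) z -43.62056522255452
20 [-19.2731  -0.2302  19.1463] [-44.2844 -42.6868 -36.1243]
40 [-19.3601   0.1515  19.2235] [-44.5008 -42.9281 -36.1047]
60 [-19.2507   0.4496  18.9911] [-44.6357 -42.9204 -35.8543]
80 [-14.9354  -1.1135  16.2902] [-44.0216 -39.1471 -35.2828]
100 [-11.6268  -1.4794   8.8598] [-39.6757 -36.9746 -34.9148]
```

```bash
python3 -m handwheel '[[[0,0,1,0,8],[0,0,1.5,0,8],[0,0,1.5,0,8]]]'; python3 -m handwheel '[[[0,0,0,0,16],[0,0,0,0,22],[0,0,0,0,28],[0,0,0,0,28]]]'; python3 - <<'E'
from h import *
o,c,T=align();save(c,'w6.png')
E
```

```text
time_s: 11.15
eef_pos: [0.6102, 0.0346, 0.0926]
tcp_rot: [[-0.069, 0.998, 0.006], [0.998, 0.069, -0.006], [-0.006, 0.006, -1.0]]
ft_force: [-0.7, -1.2, -0.0]
width: 0.0131
time_s: 11.55
eef_pos: [0.6105, 0.035, 0.0928]
tcp_rot: [[-0.069, 0.998, 0.007], [0.998, 0.069, -0.005], [-0.006, 0.007, -1.0]]
ft_force: [-1.0, 0.6, -0.1]
width: 0.0277
t 11.55 p [0.6105 0.035  0.0928] yaw 93.94331488416887 z [ 0.007  -0.0054 -1.    ] F [-0.9562  0.604  -0.0519] w 0.027702609200981724
-1 4857 ((50.240264892578125, -17.929275512695312), (12.568923950195312, 60.26744079589844), 89.17672729492188) z -44.88072053052676
1 4836 ((50.577667236328125, 13.543478965759277), (12.231138229370117, 60.403350830078125), 89.26226806640625) z -44.67302550608506
20 [-19.2822  -0.2229  19.045 ] [-45.333  -43.8001 -36.404 ]
40 [-19.2028   0.501   18.9576] [-45.513  -43.9565 -36.6125]
60 [-19.289    0.4387  18.8945] [-45.5763 -43.9156 -36.5865]
80 [-12.4656  -1.4833  15.8702] [-44.4238 -40.3437 -36.6443]
100 [-12.0792  -1.8267   8.4609] [-41.1641 -38.5617 -36.5576]
```

View pics/w6.png

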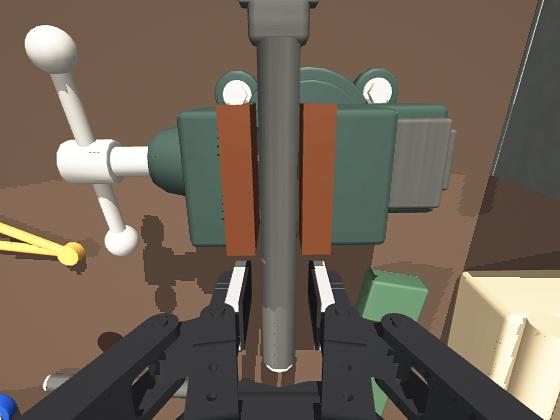

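```bash
python3 -m handwheel '[[[0,0,-15,0,32],[0,0,-40,0,32],[0,0,-80,0,32],[0,0,-110,0,32],[0,0,-110,0,32]]]'
cat >> h.py <<'E'
yv=np.radians(4.5);vx=np.array([np.cos(yv),np.sin(yv),0]);vy=np.array([-np.sin(yv),np.cos(yv),0])
O=np.array([.6065,.0845,0.])  # gap centre
def bar(n='wrist'):
    c=cam(n);P=cloud(c);hsv=cv2.cvtColor(c['frame'],cv2.COLOR_RGB2HSV)
    D=P-O;V=np.stack([D@vx,D@vy,P[...,2]],-1)*1000
    m=(hsv[...,1]<70)&(hsv[...,2]>120)&(V[...,0]>-125)&(V[...,0]<-75)&(abs(V[...,1])<75)&(V[...,2]>15)&(c['range_z']>0)
    return c,V[m]
E
python3 - <<'E'
from h import *
from scipy.optimize import least_squares
o=obs()
for n in ('wrist','top','scene'):
    c,V=bar(n);print(n,len(V))
    if len(V)<20: continue
    for s in (-1,1):
        a=V[V[:,1]*s>25]
        if len(a)<8: continue
        # sphere radius 10
        f=least_squares(lambda x:np.linalg.norm(a-x,axis=1)-10,a.mean(0)-[0,0,5],loss='soft_l1',f_scale=2);print(s,len(a),'ball',f.x,f.cost/len(a), a.min(0),a.max(0))
    sh=V[abs(V[:,1])<15];print('head top',np.percentile(sh,[2,50,98],axis=0))
E
```

```text
time_s: 12.1
eef_pos: [0.6131, 0.0368, 0.2086]
tcp_rot: [[-0.069, 0.997, 0.017], [0.998, 0.069, -0.003], [-0.004, 0.017, -1.0]]
ft_force: [-0.0, 0.8, -0.3]
width: 0.0319
t 12.1 p [0.6131 0.0368 0.2086] yaw 93.93342160361765 z [ 0.0171 -0.0033 -0.9998] F [-0.0092  0.7818 -0.311 ] w 0.03194319954840364
wrist 2469
-1 466 ball [-101.8474  -44.2559   70.8274] 4.248759887681784 [-109.6933  -60.4442   66.8918] [-91.5685 -25.0465  80.9726]
1 716 ball [-100.6255   49.1784   98.5832] 4.536602041922231 [-110.4079   25.2217   91.7915] [-91.6354  63.8183 109.034 ]
head top [[-112.957   -11.9109   83.5199]
 [ -96.8998    3.6175   92.0784]
 [ -76.057    13.2117   95.8007]]
top 190
1 55 ball [-100.8508   49.2824  100.099 ] 5.022221343353638 [-108.5273   27.4698   91.4647] [-90.6765  61.8791 113.7188]
head top [[-112.7368  -11.8205   78.7956]
 [ -96.5417    0.7476   92.4007]
 [ -75.7539   13.1081  100.713 ]]
scene 364
-1 88 ball [-99.4661 -48.2314  74.1317] 4.824508184588706 [-107.489   -62.267    68.0922] [-89.4863 -25.4181  87.7868]
1 84 ball [-100.7508   46.4049  100.1333] 4.323434742933388 [-109.6176   25.3213   90.4553] [-90.2246  59.7278 112.3959]
head top [[-111.9806  -13.4342   81.7649]
 [ -96.2677   -4.6788   92.6987]
 [ -76.5668   11.9839  100.8989]]
```

```bash
python3 -m handwheel '[[[0,-14,0,0.14,20],[0,-28,0,0.28,10],[0,-42,0,0.42,0],[0,-56,10,0.56,0],[1,-70,20,0.7,0],[1,-84,30,0.84,0],[1,-98,40,0.98,0],[1,-103,50,1.12,0]]]' 30
python3 -c "
from h import *;obs();shift(O+vx*-.1005+vy*-.046+[0,0,.085],4.5)"
```

```text
time_s: 13.05
eef_pos: [0.5041, 0.0284, 0.1511]
tcp_rot: [[0.871, 0.492, 0.003], [0.492, -0.871, -0.007], [-0.001, 0.007, -1.0]]
ft_force: [0.4, 0.2, -1.0]
width: -0.0
t 13.05 p [0.5041 0.0284 0.1511] yaw 29.446324236115906 z [ 0.0027 -0.0067 -1.    ] F [ 0.4172  0.1703 -0.962 ] w -1.0889440147526655e-05
shift [ 6.2  0.3 66.1] turn 0.4354 q [ -3.813   35.294   -7.8422 113.6449   9.4403  31.5767 -78.8361]
```

```bash
python3 -m handwheel '[[[2,0,15,0.14,0],[4,0,30,0.28,0],[6,0,45,0.42,0],[6,0,50,0.435,0],[6,0,50,0.435,0]]]'
python3 - <<'E'
from h import *
o,c,T=fing();save(c,'w7.png')
m=(T[...,0]>6)&(T[...,0]<16)&(abs(T[...,1])<25)&(T[...,2]<-15)&(c['range_z']>0)
Q=T[m];print('fingers',len(Q),np.percentile(Q[:,2],[95,99,100]));e=Q[Q[:,2]>np.percentile(Q[:,2],99)-12];print(np.percentile(e,[1,50,99],axis=0))
c,V=bar();np.set_printoptions(suppress=True,precision=1)
for s in (-1,1):
    a=V[V[:,1]*s>25]
    if len(a)>8: print(s,len(a),np.percentile(a,[1,50,99],axis=0))
E
```

```text
time_s: 13.55
eef_pos: [0.5083, 0.031, 0.1]
tcp_rot: [[0.997, 0.082, -0.0], [0.082, -0.997, -0.007], [-0.001, 0.007, -1.0]]
ft_force: [0.2, 0.1, 0.1]
width: -0.0004
t 13.55 p [0.5083 0.031  0.1   ] yaw 4.6974477484688215 z [-0.0004 -0.0074 -1.    ] F [0.1894 0.0934 0.0683] w -0.00041205617032370046
fingers 14243 [-48.5698 -34.0513 -28.5816]
[[  6.0158 -11.4953 -45.9972]
 [  9.6027   0.7952 -38.6566]
 [ 10.3676  13.0743 -29.1072]]
-1 2147 [[-107.6  -60.5   68.7]
 [ -93.1  -47.1   79.9]
 [ -91.2  -25.8  164.2]]
1 1591 [[-108.6   25.7   91.5]
 [ -99.1   47.2  101.5]
 [ -91.9   60.5  108.2]]
```

View pics/w7.png

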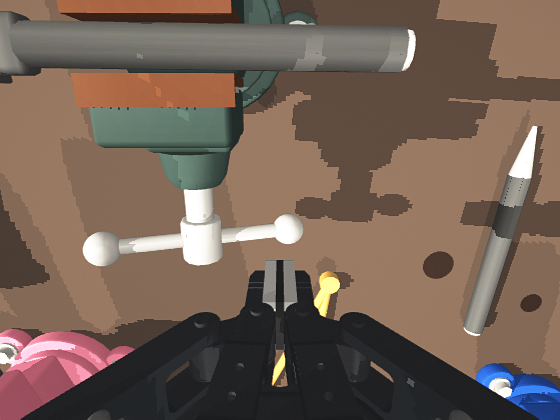

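```bash
python3 -m handwheel '[[[2,0,20,0,0],[2,0,35,0,0],[2,0,44,0,0],[2,0,48,0,0],[2,0,50,0,0],[2,0,50,0,0]]]'; python3 -m handwheel '[[[0,0,3,0,0],[0,0,6,0,0],[0,0,8,0,0],[0,0,8,0,0]]]'
```

```text
time_s: 14.25
eef_pos: [0.5114, 0.0307, 0.0517]
tcp_rot: [[0.997, 0.081, 0.002], [0.081, -0.997, -0.007], [0.002, 0.007, -1.0]]
ft_force: [-1.2, 0.1, 1.8]
width: 0.0001
time_s: 14.65
eef_pos: [0.5116, 0.0319, 0.0444]
tcp_rot: [[0.997, 0.083, 0.003], [0.083, -0.997, -0.005], [0.003, 0.005, -1.0]]
ft_force: [-1.5, 2.4, 4.6]
width: -0.0
```

```bash
python3 -m handwheel '[[[0,0,3,0,0],[0,0,6,0,0],[0,0,9,0,0],[0,0,12,0,0],[0,0,12,0,0]]]'; python3 -m handwheel '[[[0,-2,2,0,0],[0,-2,4,0,0],[0,-2,6,0,0],[0,-2,6,0,0]]]'; python3 - <<'E'
from h import *
np.set_printoptions(suppress=True,precision=1)
obs()
c,V=bar();V=V[(V[:,2]<160)]
for s in (-1,1):
    a=V[V[:,1]*s>18]
    if len(a)>8: print(s,len(a),np.percentile(a,[1,50,99],axis=0))
E
```

```text
time_s: 15.15
eef_pos: [0.5126, 0.0344, 0.0333]
tcp_rot: [[0.996, 0.085, 0.006], [0.085, -0.996, -0.002], [0.006, 0.003, -1.0]]
ft_force: [-1.7, 2.7, 6.3]
width: 0.0001
time_s: 15.55
eef_pos: [0.5129, 0.0379, 0.0284]
tcp_rot: [[0.996, 0.087, 0.007], [0.087, -0.996, -0.0], [0.007, 0.001, -1.0]]
ft_force: [-1.5, 2.7, 8.0]
width: 0.0002
t 15.55 p [0.5 0.  0. ] yaw 4.981436371994409 z [ 0. -0. -1.] F [-1.5  2.7  8. ] w 0.00015697444072086973
-1 1716 [[-102.4  -46.1   42.6]
 [ -88.   -36.4   68.8]
 [ -86.9  -18.3   92.1]]
1 4405 [[-103.    18.5  102. ]
 [ -96.5   31.   119.6]
 [ -90.3   40.5  130.4]]
```

```bash
python3 -m handwheel '[[[0,2,-30,0,0],[0,2,-75,0,10],[0,2,-110,0,20],[0,-20,-110,0,34],[0,-50,-110,0,34],[0,-73,-110,0,34],[0,-73,-110,0,34]]]'; python3 - <<'E'
from h import *
np.set_printoptions(suppress=True,precision=2)
o=obs()
c,V=bar();V=V[V[:,2]<140]
for s in (-1,1):
    a=V[V[:,1]*s>18]
    if len(a)>8: print(s,len(a),np.percentile(a,[1,50,99],axis=0))
p=np.array(o['eef_pos'])-O;print('tcp vise mm',p@vx*1000,p@vy*1000,p[2]*1000)
save(c,'w8.png')
E
```

```text
time_s: 16.3
eef_pos: [0.5059, 0.1152, 0.1387]
tcp_rot: [[0.996, 0.093, 0.009], [0.093, -0.996, 0.003], [0.009, -0.002, -1.0]]
ft_force: [0.4, 1.1, -0.2]
width: 0.0336
t 16.3 p [0.51 0.12 0.14] yaw 5.349156586722791 z [ 0.01  0.   -1.  ] F [ 0.38  1.13 -0.23] w 0.03357569039954623
-1 543 [[-108.13  -46.     42.69]
 [ -97.11  -34.73   53.11]
 [ -90.47  -18.48   69.47]]
1 1092 [[-107.22   18.36  103.52]
 [ -97.41   37.35  127.41]
 [ -90.49   48.92  132.23]]
tcp vise mm -97.9068917813198 38.50671690228072 138.74271160193354
```

View pics/w8.png

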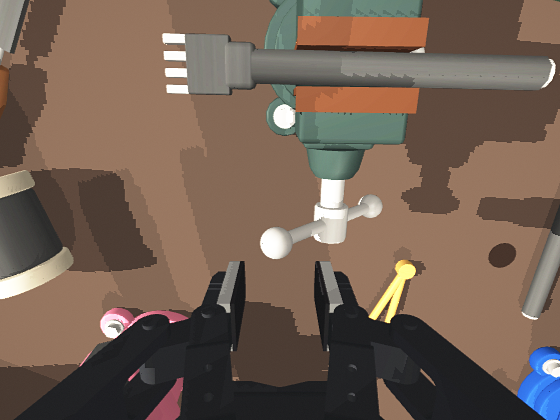

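```bash
python3 -m handwheel '[[[0,-2,20,0,34],[0,-2,40,0,34],[0,-2,50,0,34],[0,-2,55,0,34],[0,-2,55,0,34]]]'; python3 -m handwheel '[[[0,2,-1,0,30],[0,4,-3,0,30],[0,6,-5,0,30],[0,6,-5,0,30]]]'; python3 - <<'E'
from h import *
np.set_printoptions(suppress=True,precision=2)
o=obs();p=np.array(o['eef_pos'])-O;print('tcp vise mm',p@vx*1000,p@vy*1000,p[2]*1000)
c,V=bar();V=V[V[:,2]<145]
for s in (-1,1):
    a=V[V[:,1]*s>18]
    if len(a)>8: print(s,len(a),np.percentile(a,[1,50,99],axis=0))
E
```

```text
time_s: 16.85
eef_pos: [0.5061, 0.1135, 0.0833]
tcp_rot: [[0.996, 0.089, 0.008], [0.089, -0.996, -0.0], [0.008, 0.001, -1.0]]
ft_force: [-0.5, 0.2, -0.3]
width: 0.0338
time_s: 17.25
eef_pos: [0.5071, 0.1086, 0.0891]
tcp_rot: [[0.996, 0.09, 0.009], [0.09, -0.996, 0.001], [0.009, -0.001, -1.0]]
ft_force: [-1.5, 3.4, 0.2]
width: 0.0301
t 17.25 p [0.51 0.11 0.09] yaw 5.168967937990145 z [ 0.01  0.   -1.  ] F [-1.46  3.39  0.19] w 0.030096954960483424
tcp vise mm -97.24205686963032 31.797432203642465 89.06052972242972
-1 714 [[-107.42  -43.24   39.07]
 [ -96.37  -31.87   49.64]
 [ -90.13  -18.51   66.14]]
1 2189 [[-105.8    18.59  106.97]
 [ -95.75   35.98  130.85]
 [ -87.7    52.41  143.81]]
```

```bash
cat >> h.py <<'E'
def feel(side=1,off=4.0):
    o=sensors.get_obs();p=np.array(o['eef_pos'])-O;F=-np.array(o['ft_force']);y=p@vy*1000
    b=np.clip(y+off,-54.9,54.9);z=np.sqrt(55**2-b*b);Fy=F@vy;Fz=F[2]
    print('t',o['time_s'],'tcp v',(p@vx*1000).round(1),y.round(1),(p[2]*1000).round(1),'ball y',b.round(1),'theta left',np.arcsin(b/55).round(3),'Fball y,z',Fy.round(1),Fz.round(1),'TANG N',(((b+10*side)*Fz-z*Fy)/55).round(2),'w',round(o['width']*1000,1))
E
python3 -m handwheel '[[[0,3.5,1,0,30],[0,7,2.5,0,30],[0,10.5,4,0,30],[0,14,5.5,0,30]]]'|head -1;python3 -c "
from h import *;feel()"; python3 -m handwheel '[[[0,3.5,1,0,30],[0,7,2,0,30],[0,10.5,3,0,30]]]'|head -1;python3 -c "
from h import *;feel()"
```

```text
time_s: 17.7
t 17.7 tcp v -95.3 30.6 85.9 ball y 34.6 theta left 0.679 Fball y,z -32.5 -26.2 TANG N 4.04 w 29.9
time_s: 18.0
t 18.0 tcp v -94.2 30.9 84.9 ball y 34.9 theta left 0.688 Fball y,z -28.0 -24.1 TANG N 1.9 w 29.9
```

```bash
python3 -m handwheel '[[[-1,-1,-4,0,30],[-2,-1,-8,0,30],[-2,-1,-8,0,30]]]'|head -1;python3 - <<'E'
from h import *
obs();feel()
c,V=bar();V=V[V[:,2]<145]
np.set_printoptions(suppress=True,precision=2)
for s in (-1,1):
    a=V[V[:,1]*s>18]
    if len(a)>8: print(s,len(a),np.percentile(a,[1,50,99],axis=0))
E
```

```text
time_s: 18.3
t 18.3 p [0.5081 0.1083 0.0935] yaw 6.236534363447414 z [ 0.0163  0.0294 -0.9994] F [-1.5145  4.3283  4.4479] w 0.03055007665475006
t 18.3 tcp v -96.2 31.5 93.5 ball y 35.5 theta left 0.701 Fball y,z -4.4 -4.4 TANG N -0.29 w 30.6
-1 663 [[-107.32  -41.36   38.77]
 [ -96.35  -31.06   48.51]
 [ -90.06  -18.62   64.59]]
1 1980 [[-106.13   18.55  108.07]
 [ -95.75   34.39  132.23]
 [ -87.45   51.06  143.49]]
```

```bash
python3 -m handwheel '[[[0,3.5,-1,0,30],[0,7,-2,0,30],[0,10.5,-3,0,30],[0,14,-4,0,30]]]'|head -2;python3 -c "
from h import *;feel()"
```

```text
time_s: 18.75
eef_pos: [0.5091, 0.1018, 0.0981]
t 18.75 tcp v -95.7 24.8 98.1 ball y 28.8 theta left 0.552 Fball y,z -21.3 -17.7 TANG N 5.66 w 29.5
```

```bash
python3 -m handwheel '[[[0,1,-3,0,30],[0,4,-5,0,30],[0,7,-7,0,30],[0,10,-8.5,0,30]]]'|head -2;python3 -c "
from h import *;feel()"
```

```text
time_s: 19.15
eef_pos: [0.5101, 0.0938, 0.1066]
t 19.15 tcp v -95.4 16.9 106.6 ball y 20.9 theta left 0.389 Fball y,z -11.0 -7.5 TANG N 5.98 w 29.9
```

```bash
python3 -m handwheel '[[[0,-4,0,0,30],[0,-4,3,0,30],[0,-4,6,0,30],[0,-4,6,0,30]]]'|head -2;python3 - <<'E'
from h import *
obs();feel()
c,V=bar();V=V[V[:,2]<150]
np.set_printoptions(suppress=True,precision=2)
for s in (-1,1):
    a=V[V[:,1]*s>14]
    if len(a)>8: print(s,len(a),np.percentile(a,[1,50,99],axis=0))
E
```

```text
time_s: 19.55
eef_pos: [0.5093, 0.0964, 0.0999]
t 19.55 p [0.5093 0.0964 0.0999] yaw 6.5652993533622155 z [ 0.0151  0.0393 -0.9991] F [ 0.9447  0.7599 -0.2718] w 0.029919522024739756
t 19.55 tcp v -96.0 19.5 99.9 ball y 23.5 theta left 0.441 Fball y,z -0.7 0.3 TANG N 0.78 w 29.9
-1 374 [[-106.33  -27.64   31.16]
 [ -95.29  -20.09   39.26]
 [ -89.41  -14.12   54.56]]
1 1577 [[-105.75   14.12  119.92]
 [ -94.09   22.    141.61]
 [ -87.3    38.75  148.77]]
```

```bash
python3 -m handwheel '[[[0,4,0,0,30],[0,7.5,-1,0,30],[0,11,-2,0,30],[0,14.5,-2.7,0,30]]]'|head -2;python3 -c "
from h import *;feel()"; python3 -m handwheel '[[[0,2,-0.4,0,30],[0,4,-0.6,0,30],[0,6,-0.8,0,30]]]'|head -2;python3 -c "
from h import *;feel()"
```

```text
time_s: 20.0
eef_pos: [0.5109, 0.0863, 0.1031]
t 20.0 tcp v -95.2 9.3 103.1 ball y 13.3 theta left 0.244 Fball y,z -9.7 -7.4 TANG N 6.31 w 29.9
time_s: 20.3
eef_pos: [0.5115, 0.0832, 0.1042]
t 20.3 tcp v -94.8 6.2 104.2 ball y 10.2 theta left 0.186 Fball y,z -7.6 -6.3 TANG N 5.19 w 29.6
```

```bash
python3 -m handwheel '[[[0,2.5,-1,0,30],[0,5,-1,0,30],[0,7.5,-1,0,30],[0,10,-1,0,30]]]'|head -2;python3 -c "
from h import *;feel()"; python3 -m handwheel '[[[0,2.5,0,0,30],[0,5,0,0,30],[0,7.5,0.3,0,30],[0,7.5,0.3,0,30]]]'|head -2;python3 -c "
from h import *;feel()"
```

```text
time_s: 20.7
eef_pos: [0.513, 0.076, 0.1054]
t 20.7 tcp v -93.9 -1.2 105.4 ball y 2.8 theta left 0.051 Fball y,z -7.2 -5.9 TANG N 5.84 w 30.2
time_s: 21.1
eef_pos: [0.5143, 0.0703, 0.1052]
t 21.1 tcp v -93.0 -7.0 105.2 ball y -3.0 theta left -0.054 Fball y,z -5.6 -5.2 TANG N 4.92 w 30.3
```

```bash
python3 -m handwheel '[[[-2,1,-1,0,30],[-3,4,-0.7,0,30],[-3,7,-0.2,0,30],[-3,10,0.5,0,30]]]'|head -2;python3 -c "
from h import *;feel()"; python3 -m handwheel '[[[0,2.5,0.7,0,30],[0,5,1.6,0,30],[0,5,1.6,0,30]]]'|head -2;python3 - <<'E'
from h import *
feel();obs()
c,V=bar();V=V[V[:,2]<155]
np.set_printoptions(suppress=True,precision=2)
for a in (V[V[:,2]<70],V[V[:,2]>120]):
    if len(a)>8: print(len(a),np.percentile(a,[1,50,99],axis=0))
E
```

```text
time_s: 21.5
eef_pos: [0.5136, 0.0619, 0.1049]
t 21.5 tcp v -94.4 -15.2 104.9 ball y -11.2 theta left -0.206 Fball y,z -6.5 -6.3 TANG N 6.5 w 29.9
time_s: 21.8
eef_pos: [0.5143, 0.0584, 0.1036]
t 21.8 tcp v -93.9 -18.8 103.6 ball y -14.8 theta left -0.272 Fball y,z -6.4 -5.4 TANG N 6.68 w 30.2
t 21.8 p [0.5143 0.0584 0.1036] yaw 7.265438547116505 z [ 0.0213  0.0589 -0.998 ] F [-1.5699  6.3453  5.3989] w 0.030168582229639092
199 [[-103.38   15.87   30.58]
 [ -94.18   21.47   38.02]
 [ -88.04   26.56   46.96]]
1970 [[-103.76  -42.64  121.51]
 [ -91.54  -16.22  142.63]
 [ -83.94   -0.26  154.11]]
```

```bash
python3 -m handwheel '[[[-1,2,0.6,0,30],[-1,4,1.4,0,30],[-1,6,2.2,0,30],[-1,6,2.2,0,30]]]'|head -2;python3 -c "
from h import *;feel()"; python3 -m handwheel '[[[0,2,1,0,30],[0,4,2,0,30],[0,6,3,0,30],[0,6,3,0,30]]]'|head -2;python3 -c "
from h import *;feel()"
```

```text
time_s: 22.25
eef_pos: [0.5148, 0.0542, 0.1016]
t 22.25 tcp v -93.8 -23.1 101.6 ball y -19.1 theta left -0.354 Fball y,z -6.1 -5.3 TANG N 6.6 w 30.2
time_s: 22.65
eef_pos: [0.5158, 0.0503, 0.0988]
t 22.65 tcp v -93.1 -27.0 98.8 ball y -23.0 theta left -0.432 Fball y,z -6.4 -3.9 TANG N 6.69 w 29.9
```

```bash
python3 -m handwheel '[[[-1,2,1,0,30],[-1,4,2,0,30],[-1,6,3,0,30],[-1,6,3,0,30]]]'|head -2;python3 -c "
from h import *;feel()"; python3 -m handwheel '[[[-1,2,1,0,30],[-1,4,2.2,0,30],[-1,6,3.4,0,30],[-1,6,3.4,0,30]]]'|head -2;python3 - <<'E'
from h import *
feel();obs()
c,V=bar();V=V[V[:,2]<155]
np.set_printoptions(suppress=True,precision=2)
for a in (V[V[:,2]<70],V[V[:,2]>110]):
    if len(a)>8: print(len(a),np.percentile(a,[1,50,99],axis=0))
t,V=bar('scene')
for a in (V[V[:,2]<70],V[V[:,2]>110]):
    if len(a)>8: print(len(a),np.percentile(a,[1,50,99],axis=0))
E
```

```text
time_s: 23.05
eef_pos: [0.5162, 0.0465, 0.096]
t 23.05 tcp v -93.0 -30.8 96.0 ball y -26.8 theta left -0.508 Fball y,z -6.8 -4.9 TANG N 7.48 w 30.0
time_s: 23.45
eef_pos: [0.5165, 0.043, 0.0929]
t 23.45 tcp v -93.0 -34.3 92.9 ball y -30.3 theta left -0.584 Fball y,z -7.5 -5.5 TANG N 8.29 w 30.3
t 23.45 p [0.5165 0.043  0.0929] yaw 7.618608771616081 z [ 0.0263  0.0693 -0.9972] F [-0.4226  7.5043  5.4612] w 0.030254327033958767
598 [[-104.41   18.72   37.09]
 [ -93.33   31.     47.15]
 [ -87.38   41.37   65.55]]
2464 [[-103.09  -59.31  115.03]
 [ -89.52  -32.31  134.96]
 [ -83.09  -16.26  154.65]]
82 [[-115.46  -60.01  127.29]
 [-100.46  -29.98  526.76]
 [ -79.9   -15.65  563.82]]
```

```bash
python3 -m handwheel '[[[0,-3,0,0,32],[-2,-1,-15,0,32],[-3,2,-34,0,32],[-3,2,-36,0,10],[-3,2,-36,0,0],[-3,2,-36,0,0],[-3,2,-36,0,0]]]' | head -2
cat >> h.py <<'E'
def press(n=3):
    Fs=[];Ms=[]
    for i in range(n):
        o=sensors.get_obs();Fs.append(o['ft_force']);Ms.append(o['moment'])
        if i<n-1: cams.camera('wrist')
    F=-np.mean(Fs,0);M=-np.mean(Ms,0);p=np.array(o['eef_pos']);A=O+np.array([0,0,.084])
    Tm=vx@(M+np.cross(p-A,F)); y=(p-O)@vy*1000;R=np.array(o['tcp_rot']);tip=p-R[:,2]*.026
    zt=tip[2]*1000; zc=min(zt-10-84,55);b=-np.sqrt(max(55**2-zc**2,0))
    print('t',o['time_s'],'tip v y,z',((tip-O)@vy*1000).round(1),zt.round(1),'ball est y',b.round(1),'theta right',np.arccos(zc/55).round(3),'F',(F@vx).round(2),(F@vy).round(2),F[2].round(2),'TANG press',((b*F[2]-(zc+10)*(F@vy))/55).round(2),'TANG moment',(Tm/.055).round(2),'w',round(o['width']*1000,1))
E
python3 - <<'E'
from h import *
press(3)
c,V=bar();np.set_printoptions(suppress=True,precision=2)
for a in (V[V[:,2]<70],V[(V[:,2]>110)&(V[:,2]<141)]):
    if len(a)>8: print(len(a),np.percentile(a,[1,50,99],axis=0))
E
```

```text
time_s: 24.25
eef_pos: [0.5124, 0.0381, 0.1278]
t 24.35 tip v y,z -40.5 153.9 ball est y -0.0 theta right 0.0 F 0.34 -0.01 0.35 TANG press 0.01 TANG moment 0.68 w -0.0
466 [[-105.01   18.7    37.6 ]
 [ -93.78   31.3    47.15]
 [ -87.27   41.82   65.94]]
1065 [[-103.43  -41.16  110.91]
 [ -93.63  -30.61  133.48]
 [ -87.21  -14.59  137.88]]
```

```bash
python3 -m handwheel '[[[-1,-4,6,0,0],[-1,-4,11,0,0],[-1,-4,13,0,0],[-1,-4,15,0,0],[-1,-4,15,0,0]]]' | head -2;python3 -c "
from h import *;press(2)"; python3 -m handwheel '[[[0,0,1,0,0],[0,0,2,0,0],[0,0,3,0,0]]]' | head -2;python3 -c "
from h import *;press(2)"
```

```text
time_s: 24.9
eef_pos: [0.5113, 0.043, 0.113]
t 24.95 tip v y,z -35.7 139.1 ball est y -31.4 theta right 0.609 F 0.47 -0.02 -0.51 TANG press 0.31 TANG moment 1.76 w 0.3
time_s: 25.25
eef_pos: [0.5116, 0.0432, 0.1104]
t 25.3 tip v y,z -35.5 136.4 ball est y -35.0 theta right 0.69 F 1.58 0.4 -6.65 TANG press 3.85 TANG moment 4.03 w 0.0
```

```bash
python3 -m handwheel '[[[0,0,1,0,0],[0,0,2,0,0],[0,0,3,0,0]]]' | head -2;python3 -c "
from h import *;press(2)"; python3 -m handwheel '[[[0,0,1,0,0],[0,0,2,0,0],[0,0,3,0,0]]]' | head -2;python3 - <<'E'
from h import *
press(2)
c,V=bar();np.set_printoptions(suppress=True,precision=2)
for a in (V[V[:,2]<70],):
    if len(a)>8: print(len(a),np.percentile(a,[1,50,99],axis=0))
E
```

```text
time_s: 25.6
eef_pos: [0.5118, 0.0422, 0.1091]
t 25.65 tip v y,z -36.7 135.0 ball est y -36.6 theta right 0.729 F 4.51 3.53 -19.99 TANG press 10.04 TANG moment 19.84 w 0.1
time_s: 25.95
eef_pos: [0.512, 0.0405, 0.1079]
t 26.0 tip v y,z -38.3 133.8 ball est y -38.0 theta right 0.762 F 4.81 4.82 -21.12 TANG press 10.23 TANG moment 24.89 w -0.1
584 [[-104.54   18.58   39.7 ]
 [ -93.74   33.15   49.44]
 [ -87.2    43.68   68.47]]
```

```bash
python3 -m handwheel '[[[0,1.5,1.5,0,0],[0,3,3,0,0],[0,3,3,0,0]]]' | head -2;python3 -c "
from h import *;press(2)"; python3 -m handwheel '[[[0,1,1.5,0,0],[0,2,3,0,0],[0,2,3,0,0]]]' | head -2;python3 - <<'E'
from h import *
press(2)
c,V=bar();np.set_printoptions(suppress=True,precision=2)
for a in (V[V[:,2]<70],):
    if len(a)>8: print(len(a),np.percentile(a,[1,50,99],axis=0))
E
```

```text
time_s: 26.35
eef_pos: [0.5123, 0.0372, 0.1059]
t 26.4 tip v y,z -41.4 131.9 ball est y -39.9 theta right 0.811 F 3.3 1.05 -14.08 TANG press 9.29 TANG moment 9.65 w 0.2
time_s: 26.7
eef_pos: [0.5126, 0.035, 0.1041]
t 26.75 tip v y,z -43.6 130.1 ball est y -41.5 theta right 0.856 F 3.6 1.21 -13.48 TANG press 9.16 TANG moment 11.14 w -0.2
654 [[-104.83   19.63   42.98]
 [ -93.45   36.69   53.43]
 [ -86.99   47.31   69.2 ]]
```

```bash
cat >> h.py <<'E'
def pr():
    o=sensors.get_obs();F=-np.array(o['ft_force']);c,V=bar();a=V[V[:,2]<78]
    yl=np.percentile(a[:,1],99);b=min(yl-10,54.9);z=np.sqrt(55**2-b*b)
    F2=-np.array(sensors.get_obs()['ft_force'])
    for f in (F,F2): print('t',o['time_s'],'ball y',-b.round(1),'th',np.arcsin(b/55).round(3),'Fy,z',(f@vy).round(2),f[2].round(2),'TANG',((-b*f[2]-(z+10)*(f@vy))/55).round(2),'tcp z',o['eef_pos'][2])
E
python3 -m handwheel '[[[0,1.2,1.5,0,0],[0,2.5,3,0,0]]]' | head -2;python3 -c "
from h import *;pr()"; python3 -m handwheel '[[[0,1.2,1.5,0,0],[0,2.3,3,0,0]]]' | head -2;python3 -c "
from h import *;pr()"
```

```text
time_s: 27.0
eef_pos: [0.5128, 0.0331, 0.1023]
t 27.0 ball y -39.1 th 0.791 Fy,z 0.82 -15.5 TANG 10.3 tcp z 0.1022868537047466
t 27.0 ball y -39.1 th 0.791 Fy,z 0.18 -13.5 TANG 9.44 tcp z 0.1022868537047466
time_s: 27.25
eef_pos: [0.513, 0.0309, 0.1003]
t 27.25 ball y -40.9 th 0.838 Fy,z 0.42 -14.56 TANG 10.46 tcp z 0.10026843921082372
t 27.25 ball y -40.9 th 0.838 Fy,z -0.56 -12.07 TANG 9.45 tcp z 0.10026843921082372
```

```bash
python3 -m handwheel '[[[0,1,1.5,0,0],[0,2,3,0,0]]]' | head -2;python3 -c "
from h import *;pr()"; python3 -m handwheel '[[[0,0.8,1.5,0,0],[0,1.6,3,0,0]]]' | head -2;python3 -c "
from h import *;pr()"
```

```text
time_s: 27.5
eef_pos: [0.5132, 0.029, 0.0982]
t 27.5 ball y -41.9 th 0.866 Fy,z 0.99 -13.64 TANG 9.57 tcp z 0.09820174200355564
t 27.5 ball y -41.9 th 0.866 Fy,z -0.69 -13.1 TANG 10.56 tcp z 0.09820174200355564
time_s: 27.75
eef_pos: [0.5134, 0.0273, 0.0962]
t 27.75 ball y -42.9 th 0.893 Fy,z 1.34 -14.39 TANG 10.13 tcp z 0.09618160097892288
t 27.75 ball y -42.9 th 0.893 Fy,z 0.55 -13.5 TANG 10.08 tcp z 0.09618160097892288
```

```bash
python3 -m handwheel '[[[0,0.6,1.2,0,0],[0,1,2.2,0,0]]]' | head -2;python3 -c "
from h import *;pr()"; python3 -m handwheel '[[[0,0.2,0.4,0,0],[0,0.4,0.8,0,0]]]' | head -2;python3 - <<'E'
from h import *
pr()
c=cam('scene');w=cam('wrist')
a=cv2.resize(c['frame'][90:270,230:430],(444,400));b=cv2.resize(w['frame'],(356,267));o=np.zeros((400,800,3),np.uint8);o[:,:444]=a;o[:267,444:]=b
cv2.imwrite('pics/m9.png',o[:,:,::-1])
E
```

```text
time_s: 28.0
eef_pos: [0.5135, 0.0263, 0.095]
t 28.0 ball y -43.8 th 0.922 Fy,z 1.09 -13.68 TANG 10.05 tcp z 0.09498652354766059
t 28.0 ball y -43.8 th 0.922 Fy,z 0.47 -13.94 TANG 10.74 tcp z 0.09498652354766059
time_s: 28.25
eef_pos: [0.5136, 0.0261, 0.0949]
t 28.25 ball y -43.9 th 0.923 Fy,z -0.9 -11.95 TANG 10.24 tcp z 0.09494189634119789
t 28.25 ball y -43.9 th 0.923 Fy,z -0.25 -10.84 TANG 8.84 tcp z 0.09494189634119789
```

View pics/m9.png

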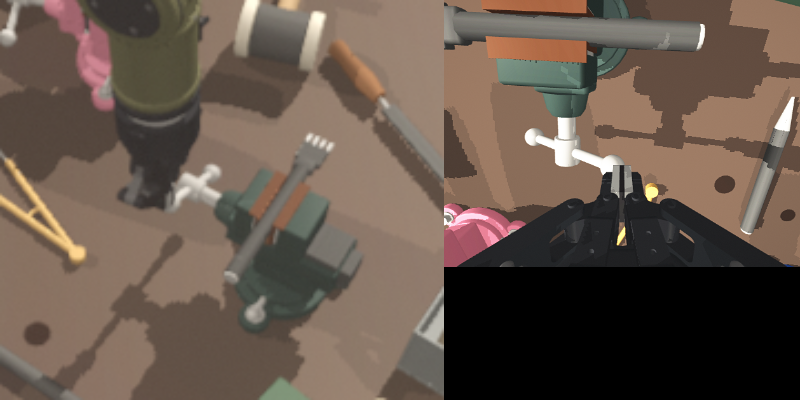

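```bash
python3 -m handwheel '[[[0,0.8,1.5,0,0],[0,1.6,3,0,0]]]' | head -2;python3 -c "
from h import *;pr()"; python3 -m handwheel '[[[0,0.7,1.3,0,0],[0,1.2,2.4,0,0]]]' | head -2;python3 -c "
from h import *;pr()"
```

```text
time_s: 28.6
eef_pos: [0.5137, 0.0249, 0.0932]
t 28.6 ball y -44.6 th 0.947 Fy,z 0.95 -14.22 TANG 10.82 tcp z 0.09316685849507106
t 28.6 ball y -44.6 th 0.947 Fy,z 0.89 -13.72 TANG 10.46 tcp z 0.09316685849507106
time_s: 28.85
eef_pos: [0.5139, 0.0239, 0.0917]
t 28.85 ball y -45.5 th 0.975 Fy,z -0.19 -14.37 TANG 12.03 tcp z 0.09172178009184417
t 28.85 ball y -45.5 th 0.975 Fy,z 0.35 -13.12 TANG 10.6 tcp z 0.09172178009184417
```

```bash
python3 -m handwheel '[[[0,0,-10,0,0],[0,0,-40,0,0],[0,0,-80,0,0],[0,0,-110,0,0],[0,0,-110,0,0]]]' | head -4;python3 - <<'E'
from h import *
o,c,T=fing();P=cloud(c);D=P-O;V=np.stack([D@vx,D@vy,P[...,2]],-1)*1000
hsv=cv2.cvtColor(c['frame'],cv2.COLOR_RGB2HSV)
br=(hsv[...,0]<18)&(hsv[...,1]>110)&(abs(V[...,2]-137)<6)&(abs(V[...,1])<45);r=V[br];
print('liners',cv2.minAreaRect(r[:,:2].astype(np.float32)),np.median(r[:,2]))
for s in(-1,1):
    a=r[np.sign(r[:,0]-np.median(r[:,0]))==s];print(cv2.minAreaRect(a[:,:2].astype(np.float32)))
g=(abs(V[...,0])<16)&(abs(V[...,1])<110)&(V[...,2]>115)&(V[...,2]<140)&(hsv[...,1]<100)
a=V[g];
for lo in range(-100,110,20):
    b=a[(a[:,1]>lo)&(a[:,1]<lo+20)]
    if len(b)>5: print(lo,np.percentile(b[:,0],[2,50,98]),np.percentile(b[:,2],[5,50,95]))
print(a[:,1].min(),a[:,1].max());save(c,'w10.png')
E
```

```text
time_s: 29.4
eef_pos: [0.5131, 0.0162, 0.2055]
tcp_rot: [[0.991, 0.131, 0.042], [0.128, -0.99, 0.065], [0.05, -0.059, -0.997]]
ft_force: [0.2, 0.5, -0.1]
t 29.4 p [0.5131 0.0162 0.2055] yaw 7.362909879549427 z [ 0.042   0.0654 -0.997 ] F [ 0.1668  0.5197 -0.0795] w -0.00020126059718069057
liners ((1.205963134765625, 1.3088970184326172), (39.600528717041016, 60.873207092285156), 0.3015764355659485) 137.3177172170977
((-5.261971473693848, 1.3051090240478516), (60.717376708984375, 26.636119842529297), 89.9789047241211)
((14.611920356750488, 1.2616691589355469), (60.687591552734375, 13.089221000671387), 89.99693298339844)
-100 [-7.6337 -0.2152  7.8197] [128.1627 131.9517 133.9378]
-80 [-7.6914 -0.3931  7.7926] [128.5123 132.3308 134.1353]
-60 [-7.7227 -0.2847  7.6758] [128.6738 132.3313 134.0842]
-40 [-10.9308  -0.0557   7.9639] [127.9748 132.4341 134.143 ]
-20 [-5.6857  0.7284  7.6874] [129.5138 132.6787 134.1912]
0 [-5.7768  0.5238  7.6112] [129.312  132.722  134.1973]
20 [-7.0059  0.3299  7.6162] [129.2148 132.5643 134.3208]
40 [-10.4092  -0.5317   9.6655] [127.9882 131.1284 133.9216]
60 [-13.6966  -0.1015  13.2404] [127.8013 129.5036 131.3067]
80 [-13.8557   1.1198  13.4932] [126.948  128.6775 130.1734]
-96.73152720961849 98.20085498591182
```

View pics/w10.png

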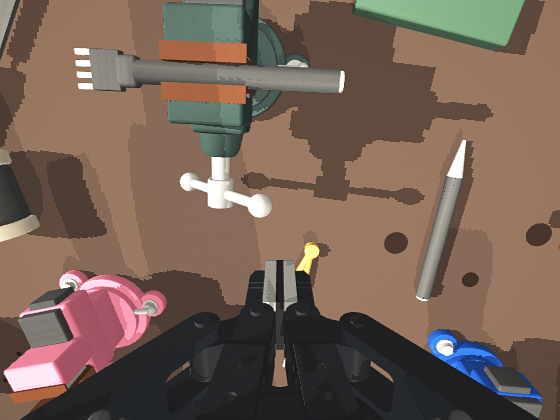

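```bash
python3 -c "
from h import *;robot.job_done();obs()"
```

```text
the job is handed in; nothing more can be done
the job is handed in; nothing more can be done
```

The claw tool is clamped in the green vise and the job was handed in at about 29.5 s of the 64 s allowed. I laid it on the packing strip with the claw overhanging to the left, let go, and then turned the handle clockwise. To turn it I pressed down the lower ball, carried the upper ball over the top, and pressed that down on the right. In all it turned about 2.2 rad.

**Last checks**
- **Position:** the tool lies level, its top about 3 mm below the jaw tops, and centred along the jaws to within about 1 mm. It touches both liners. The gripper is clear of everything, with no contact force.
- **Tightness:** the handle ran at about 3.4 N in the first phase and finished at about 10.5 to 11 N. Single readings there scattered from 10.5 to 12.0 N. That is about three times its running force, so it should be firm. I did not see 13 N.

**What went wrong or disagreed**
- **First grasp missed:** the fingers really end about 26 mm short of the reported tool point. I corrected for this, but one correction pressed the fingertips on the bench with about 45 N.
- **Wrong-way move on the handle:** I entered one height change with the wrong sign and pushed the fingers onto the handle with about 42 N. I backed off and carried on. The 40 N limit names the arm and the gripper's body. These two contacts looked like fingers only, but I can't rule out that they count.
- **Uncertain force readings:** while carrying the ball over, the force read about 2 N higher than when pressing it from above. The estimate from the wrist moment was unusable, so I relied on the pressing readings.

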